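# Sieve the worn balls out of the chocolate mill's charge

### The job

Take the sieve by its bridge handle and, keeping it lightly pressed (never hard) on the catch tub's sprung rails, shake it from side to side so that it gently nudges the left buffer, then the right, and both again in the same order, pressing each spring in clearly but never near its end, and go on until all the small worn balls have dropped into the tub. Only then lift the sieve off with the large balls still in it, set it softly and level, fully down in the seat of the drip stand, and let go. Leave the other things on the table where they are.

Things in the scene. Friction and masses are not known exactly. Their poses are not given: they have to be found in the camera images.
- sieve_grip (a point): Centre of the sieve's handle: a straight black bridge bar over the sieve's middle, along its x, 16 mm wide (y), 14 mm high, free for 130 mm of its length, to be gripped across its width. 75 mm above the sieve's underside. Axes: x along the bar, y the shaking direction, z up.
- sieve: Loose aluminium box sieve holding the balls, 156 mm (x) by 120 mm (y), walls 40 mm high, 0.3 to 0.5 kg empty; starts on the tub. Floor 4 mm thick: three slots 18 mm wide along x in the middle, a blank strip 23 mm wide along each y end. Origin: centre of its underside.
- tub: Fixed open steel catch tub, 169 mm (x) by 280 mm (y), floor 6 mm thick. Origin: centre of its underside. The sieve's underside rides 60 mm above that on two slippery white plastic rails along its front and back, between guide lips (top 72 mm up, 3.5 mm play each side), and slides along the tub's y. y points to the robot's left, turned by the tub's yaw (up to 0.25 rad).
- rails (a joint): How far (m) the two rails are pressed down together: 0 up, 0.008 bottomed. They are sprung: they stay up under the loaded sieve (5 to 8 N), begin to give at 12 N in all and take 1 N per mm more, so about 5 N of extra push moves them; 1 to 4 mm down keeps the sieve surely on them.
- buffer_left (a joint): Compression (m) of the sprung rubber buffer at the tub's left (+y) end: 0 free, 0.010 bottomed, 2 N per mm; pushed to +y by the sieve's end wall. Its clamp is set anew each time: the sieve meets it when the sieve's middle is somewhere 28 to 43 mm from the tub's middle, so the place must be felt or seen. Press 2 to 6 mm.
- buffer_right (a joint): The same at the tub's right (-y) end, pushed to -y; its clamp is set independently, also 28 to 43 mm from the middle. Press 2 to 6 mm.
- stand: The fixed drip stand, 172 mm (x) by 140 mm (y), origin at the centre of its underside.
- stand_seat (a point): Centre of the seat of the fixed steel drip stand, an open frame with black rubber ledges front and back; the sieve's underside rests at this height, 30 mm above the table. A rim 12 mm high with flared lips (top 53 mm above the table) leaves the sieve 4 mm of play on each side. Axes as the sieve's: x the long side (164 mm inside), y the short (128 mm).
- small0_center (a point): Centre of a small steel ball, 14 mm across, 11 g; starts on a blank strip of the sieve floor. Passes the slots. In the tub its centre is 13 mm above the tub's underside.
- small1_center (a point): Centre of a small steel ball, 14 mm across, 11 g; starts on a blank strip of the sieve floor. Passes the slots. In the tub its centre is 13 mm above the tub's underside.
- small2_center (a point): Centre of a small steel ball, 14 mm across, 11 g; starts on a blank strip of the sieve floor. Passes the slots. In the tub its centre is 13 mm above the tub's underside.
- small3_center (a point): Centre of a small steel ball, 14 mm across, 11 g; starts on a blank strip of the sieve floor. Passes the slots. In the tub its centre is 13 mm above the tub's underside.
- large0_center (a point): Centre of a large steel ball, 26 mm across, 72 g; starts in a slot of the sieve. Cannot pass.
- large1_center (a point): Centre of a large steel ball, 26 mm across, 72 g; starts in a slot of the sieve. Cannot pass.
- large2_center (a point): Centre of a large steel ball, 26 mm across, 72 g; starts in a slot of the sieve. Cannot pass.
- bowl: Bystander, leave alone: white ceramic bowl 170 mm across, 70 mm high.
- bottle: Bystander, leave alone: amber bottle 68 mm across, 200 mm high.
- jar: Bystander, leave alone: small glass jar 52 mm across, 70 mm high, beyond the work.
- cup: Bystander, leave alone: steel cup 70 mm across, 80 mm high.
- spatula: Bystander, leave alone: spatula lying flat.

How it is judged:
On the way, in this order (a step that is already met when the one before it is completed fails the run):
1. first nudge: the sieve, bearing on the rails, presses the left buffer in by more than 1.5 mm (value of joint buffer_left above 0.0015 m and z of sieve_grip in the frame of tub below 0.14 m and contact force between sieve and tub above 0.5 N), for 0.02 s.
2. second nudge: the sieve, bearing on the rails, presses the right buffer in by more than 1.5 mm (value of joint buffer_right above 0.0015 m and z of sieve_grip in the frame of tub below 0.14 m and contact force between sieve and tub above 0.5 N), for 0.02 s.
3. third nudge: the sieve, bearing on the rails, presses the left buffer in by more than 1.5 mm (all of step 1), for 0.02 s.
4. fourth nudge: the sieve, bearing on the rails, presses the right buffer in by more than 1.5 mm (all of step 2), for 0.02 s.
At the end, for the whole second after the job is handed in: All small balls lie in the tub, all large ones in the sieve; the sieve stands released and still in the stand's seat: within 8 mm of its centre in x and y and 4 mm in height, level within 0.05 rad, within 0.12 rad of the stand's axes (either way round) (x of small0_center in the frame of tub between -0.072 and 0.072 m and y of small0_center in the frame of tub between -0.137 and 0.137 m and z of each of small0_center, small1_center, small2_center, small3_center in the frame of tub below 0.04 m and x of small1_center in the frame of tub between -0.072 and 0.072 m and y of small1_center in the frame of tub between -0.137 and 0.137 m and x of small2_center in the frame of tub between -0.072 and 0.072 m and y of small2_center in the frame of tub between -0.137 and 0.137 m and x of small3_center in the frame of tub between -0.072 and 0.072 m and y of small3_center in the frame of tub between -0.137 and 0.137 m and x of large0_center in the frame of sieve_grip between -0.076 and 0.076 m and y of large0_center in the frame of sieve_grip between -0.058 and 0.058 m and z of large0_center in the frame of sieve_grip between -0.075 and -0.035 m and x of large1_center in the frame of sieve_grip between -0.076 and 0.076 m and y of large1_center in the frame of sieve_grip between -0.058 and 0.058 m and z of large1_center in the frame of sieve_grip between -0.075 and -0.035 m and x of large2_center in the frame of sieve_grip between -0.076 and 0.076 m and y of large2_center in the frame of sieve_grip between -0.058 and 0.058 m and z of large2_center in the frame of sieve_grip between -0.075 and -0.035 m and x of sieve_grip in the frame of stand_seat between -0.008 and 0.008 m and y of sieve_grip in the frame of stand_seat between -0.008 and 0.008 m and z of sieve_grip in the frame of stand_seat between 0.071 and 0.079 m and angle between sieve_grip's own z axis and vertical below 0.05 rad and angle between the y axis of sieve_grip and the y axis of stand_seat, either way round below 0.12 rad and linear speed of sieve below 0.02 m/s); the robot touches nothing.
It fails at once if a buffer is driven in by more than 7 mm (value of joint any of buffer_left, buffer_right above 0.007 m).
It fails at once if the sieve is lifted more than 15 mm off the tub's rails while a small ball is still in it (z of sieve_grip in the frame of tub above 0.15 m and z of any of small0_center, small1_center, small2_center, small3_center in the frame of tub above 0.05 m).
It fails at once if the sieve is pressed on the tub with more than 25 N (contact force between sieve and tub above 25 N).
It fails at once if the sieve is dropped into the stand (faster than 0.25 m/s within 10 mm of the seat) or rammed onto it with more than 60 N (contact force between sieve and stand above 60 N or (linear speed of sieve above 0.25 m/s and z of sieve_grip in the frame of stand_seat below 0.085 m and horizontal distance between sieve_grip and stand_seat below 0.05 m)).
It fails at once if a bystander is moved by more than 30 mm (distance of any of bowl, bottle, jar, cup, spatula from where it was at the start of the episode above 0.03 m).
It also fails if it takes over 72 s, if anything falls off the work surface, if the arm or the gripper's body presses on something with over 40 N, if the wrist force passes 120 N, or if a joint passes its speed limit or range.

### The arm

A 6-joint arm with a two-finger parallel gripper is mounted at the origin on the work surface. World frame = base frame: x ahead of the robot, y to its left, z up, the work surface at z = 0. Lengths are in m, angles in rad, forces in N, time in s.
With the tool pointing down it reaches from about 0.25 to 0.725 m from the base axis. Payload 4 kg.
Tool frame: the origin (TCP) lies midway between the tips of the shut fingers; the grasp point (between the pads) lies 19 mm behind it; z points along the fingers, y is the line along which they close (so a half turn about z gives the same grasp; the last joint's range is limited). The gripper opens to 85 mm and grips with 20 to 120 N. Pads are 22 mm wide; open, the fingers measure 114 mm over their backs; the gripper's body (76 mm by 85 mm) begins 54 mm behind the grasp point. The pads swing forward as they close: fully open they stand 13 mm farther back than shut.
Start: joints at [0, 0.241, 0.005, 1.335, 0, 1.571], TCP at [0.5, -0, 0.231] pointing down, gripper open.
Joint ranges: [-2.72, 2.72], [-1.05, 1.87], [-1.09, 1.28], [-1.99, 2.15], [-1.42, 1.44], [-3.14, 3.14]. Speed limits (rad/s): [2.79, 2.79, 3.14, 3.14, 3.14, 3.14].

### API

Orientations are given as [roll, pitch, yaw] about the fixed x, y, z axes, in that order (R = Rz(yaw) Ry(pitch) Rx(roll)).
In Python, from cell import arm, viewer gives the robot as it stands.
- The arm moves only by the shell command python3 -m inch 'ROWS' [OPENING] [FORCE]. ROWS is text: rows parted by semicolons, each of 6 numbers parted by spaces: the shift along the tool's x, y, z in m, then the turn, a rotation vector about the tool's x, y, z in degrees. A call has 1 to 8 rows; each row is the pose to reach, as a shift and turn from the pose commanded when the call began, along the tool's axes at that moment; what a row does not reach only later rows make up. A row lasts 1/8 s, in which the tool goes at most 62.5 mm and 10.7 degrees, less where a joint would pass 70% of its speed; a pose out of reach is approached as far as the arm can. A call with a gripper value outside its range is refused whole. OPENING is the closure, from 0 (fully open) to 1 (shut), set as the call begins (- or left out, the last holds). The fingers move at their own pace and stop on an object; FORCE is the grip in N (left out, the last holds). Time passes only in rows, so rows that repeat a pose let the fingers close. It gives the time, the measured TCP pose, the force, the opening and the grip force at its end, in the units of the state.
- arm.get_obs(): the state, without advancing time (a new reading comes with each control period).
- viewer.grab_frame(name): name is "scene" or "side" or "wrist"; returns the picture (384x512x3 uint8, red, green, blue); there is no depth.
- viewer.calibration(name): a dict with "fov_y" (degrees; the focal length in pixels is half the picture's height over the tangent of half this angle, whatever the lens; pixels are square), "cx", "cy" (the principal point, pixels), "k1" (the pictures are not rectified: a ray, as slopes to the right and down, at radius r is drawn at 1 + k1 r^2 times it, then the intrinsics apply), "R" (3x3) and "t" (3): a world point X has camera coordinates R X + t. Camera axes: x right, y down, z forward; pixel columns grow to the right and rows downward; lengths in m; the calibration is good to about 2 mm. A picture is of the moment at which its call begins: read the wrist's pose just before it. calibration takes no time and is no camera call; for the wrist camera it gives the pose at the moment of the call.
- arm.close_job(): hands the job in; it is judged then, once.
The state is a dict: "time": time; "qpos": joint angles; "dq": joint speeds; "joint_torque": joint torques, N m; "tool_pos": TCP position; "eef_rot": TCP orientation; "contact_force": force on the tool from outside, world axes, zero at the start; "wrist_torque": the same for the moment, N m; "gripper_width": finger opening in m; "gripper_force": force on a finger pad.
Only numpy, scipy, OpenCV 4.12 (cv2) and the standard library are available. Lean on these libraries where they do the work, as an engineer would, in place of code of your own. Each camera call takes 0.05 s, during which the arm holds its last target. There are 200 camera calls.

## Working session

There is one attempt and no reset: what is moved stays moved. The work goes in short steps, Python scripts to look and compute and a shell command to move; the robot and the scene stay as the last step left them, time stands still between calls to the robot, and variables do not carry over. Pictures are saved under pics/ and viewed, at most 10 in all, crops included, and the job is handed in when it is done.

```bash
ls; mkdir -p pics; python3 - <<'E'
from cell import arm, viewer
import cv2,numpy as np
o=arm.get_obs();print({k:np.round(v,3).tolist() for k,v in o.items()})
for n in ["scene","side","wrist"]:
    c=viewer.calibration(n);print(n,{k:np.round(v,3).tolist() for k,v in c.items()})
    cv2.imwrite(f"pics/{n}0.png",viewer.grab_frame(n)[:,:,::-1])
a=[cv2.imread(f"pics/{n}0.png") for n in ["scene","wrist"]]
E
```

```text
pics
{'time': 0.0, 'qpos': [-0.0, 0.241, 0.004, 1.335, -0.0, 1.571], 'dq': [-0.0, -0.0, -0.0, -0.002, -0.0, -0.002], 'joint_torque': [0.001, -37.232, 25.241, 0.017, 0.0, 0.0], 'tool_pos': [0.499, -0.0, 0.23], 'eef_rot': [-3.14, 0.0, 1.571], 'contact_force': [-0.145, 0.447, 0.28], 'wrist_torque': [-0.006, -0.027, 0.041], 'gripper_force': 0.0, 'gripper_width': 0.086}
scene {'fov_y': 42.592, 'cx': 259.167, 'cy': 203.008, 'k1': -0.086, 'R': [[-0.813, 0.582, 0.005], [0.41, 0.578, -0.706], [-0.413, -0.572, -0.709]], 't': [0.382, -0.168, 1.755]}
side {'fov_y': 52.294, 'cx': 263.26, 'cy': 189.009, 'k1': -0.013, 'R': [[0.984, -0.175, 0.012], [-0.123, -0.74, -0.662], [0.125, 0.65, -0.75]], 't': [-0.509, 0.155, 1.158]}
wrist {'fov_y': 59.154, 'cx': 255.146, 'cy': 193.841, 'k1': -0.051, 'R': [[1.0, 0.0, -0.001], [0.001, -0.957, 0.291], [-0.001, -0.291, -0.957]], 't': [-0.498, -0.038, 0.379]}
```

View pics/scene0.png

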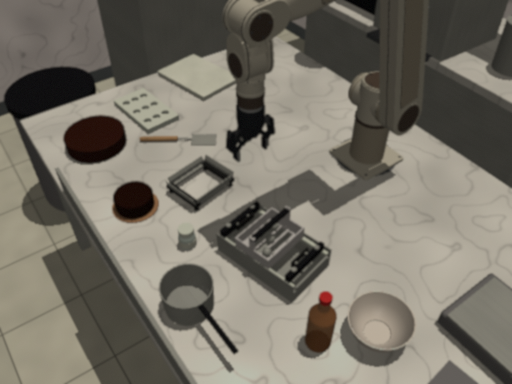

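View pics/wrist0.png

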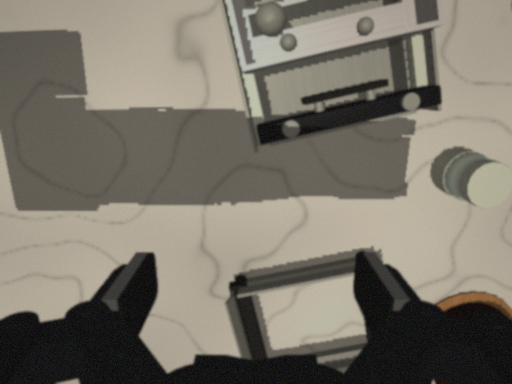

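View pics/side0.png

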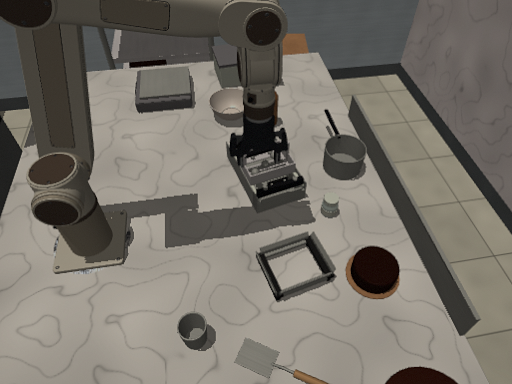

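```bash
cat > h.py <<'E'
import numpy as np,cv2
def K(c):
    f=192/np.tan(np.radians(c["fov_y"])/2); return np.array([[f,0,c["cx"]],[0,f,c["cy"]],[0,0,1.]])
def plane(c,px,z):
    """pixels -> world points on plane height z"""
    px=np.array(px,float).reshape(-1,1,2)
    u=cv2.undistortPoints(px,K(c),np.array([c["k1"],0,0,0,0])).reshape(-1,2)  # forward model 1+k1 r^2
    R=np.array(c["R"]);t=np.array(c["t"]);o=-R.T@t
    d=np.c_[u,np.ones(len(u))]@R
    return o+d*((z-o[2])/d[:,2])[:,None]
E
python3 - <<'E'
from cell import viewer
from h import *
c=viewer.calibration("wrist")
print("tub end ~z.07",plane(c,[(260,135),(440,97)],.07).round(3))
c=viewer.calibration("scene")
print("tub",plane(c,[(219,236),(248,203),(329,253),(292,297)],.07).round(3))
print("stand",plane(c,[(168,183),(205,159),(233,180),(196,206)],.05).round(3))
c=viewer.calibration("side")
print("stand",plane(c,[(257,262),(315,237),(334,271),(280,297)],.05).round(3))
E
```

```text
tub end ~z.07 [[0.503 0.037 0.07 ]
 [0.661 0.071 0.07 ]]
tub [[0.66  0.07  0.07 ]
 [0.518 0.009 0.07 ]
 [0.447 0.297 0.07 ]
 [0.619 0.351 0.07 ]]
stand [[ 0.665 -0.231  0.05 ]
 [ 0.506 -0.264  0.05 ]
 [ 0.487 -0.122  0.05 ]
 [ 0.644 -0.089  0.05 ]]
stand [[ 0.467 -0.181  0.05 ]
 [ 0.644 -0.129  0.05 ]
 [ 0.665 -0.243  0.05 ]
 [ 0.508 -0.292  0.05 ]]
```

```bash
python3 -m inch '0.06 0 -0.03 0 0 0;0.12 0 -0.06 0 0 0;0.18 0.02 -0.09 0 0 0;0.22 0.03 -0.1 0 0 0;0.22 0.03 -0.1 0 0 0'; python3 - <<'E'
from cell import viewer
import cv2
cv2.imwrite("pics/w1.png",viewer.grab_frame("wrist")[:,:,::-1])
E
```

```text
time: 0.78
tool_pos: [0.5307, 0.2239, 0.3311]
eef_rot: [3.141, -0.001, 1.576]
contact_force: [1.3, 0.3, -0.9]
gripper_width: 0.086
gripper_force: 0.0
```

View pics/w1.png

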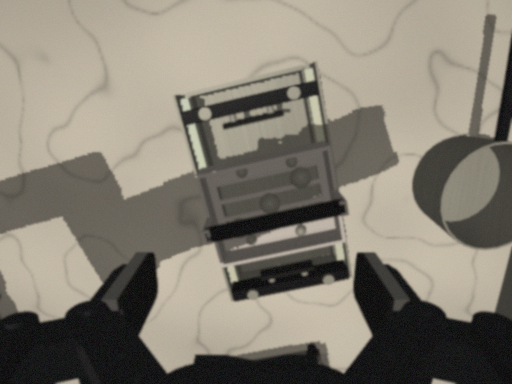

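```bash
python3 - <<'E'
from cell import viewer,arm
from h import *
c=viewer.calibration("wrist")
g=cv2.imread("pics/w1.png",0)
m=(g[195:250,195:355]<45).astype(np.uint8)
n,l,s,_=cv2.connectedComponentsWithStats(m);k=1+s[1:,4].argmax();print(s[k])
y,x=np.where(l==k);r=cv2.minAreaRect(np.c_[x+195,y+195].astype(np.float32));b=cv2.boxPoints(r);print(r)
P=plane(c,b,.142);ctr=plane(c,[r[0]],.142)[0]
print("bar",P.round(4).tolist(),ctr.round(4))
e=[np.linalg.norm(P[1]-P[0]),np.linalg.norm(P[2]-P[1])];print(e)
d=P[2]-P[1] if e[1]>e[0] else P[1]-P[0]
print("yaw",np.arctan(d[1]/d[0]))
T=plane(c,[(178,96),(316,65),(350,280),(235,300)],.072);print("tub",T.round(4).tolist(),T.mean(0))
d1=T[1]-T[0];d2=T[2]-T[1];d3=T[3]-T[0];print(np.arctan2(d1[1],d1[0]),np.arctan2(d2[0],-d2[1]),np.arctan2(d3[0],-d3[1]),np.linalg.norm(d1),np.linalg.norm(d2))
E
```

```text
[  13    4  137   42 1994]
((276.1681823730469, 220.15284729003906), (16.008460998535156, 137.3134765625), 77.79953002929688)
bar [[0.4791, 0.1588, 0.142], [0.6185, 0.1914, 0.142], [0.6234, 0.1742, 0.142], [0.482, 0.1407, 0.142]] [0.5515 0.1666 0.142 ]
[np.float64(0.14313712775050164), np.float64(0.01783535126539945)]
yaw 0.23000305577048286
tub [[0.4406, 0.291, 0.072], [0.5971, 0.3251, 0.072], [0.6583, 0.0525, 0.072], [0.5022, 0.021, 0.072]] [0.54956613 0.1723851  0.072     ]
0.21457813984559404 0.22109381501995135 0.22430272682780336 0.16012495492900736 0.27936054294123264
```

```bash
python3 -c "
import cv2
a=cv2.imread('pics/w1.png')[55:310,165:365];cv2.imwrite('pics/w1c.png',cv2.resize(a,None,fx=2.35,fy=2.35,interpolation=2))
a=cv2.imread('pics/w1c.png');print(a.shape)"
```

```text
(599, 470, 3)
```

View pics/w1c.png

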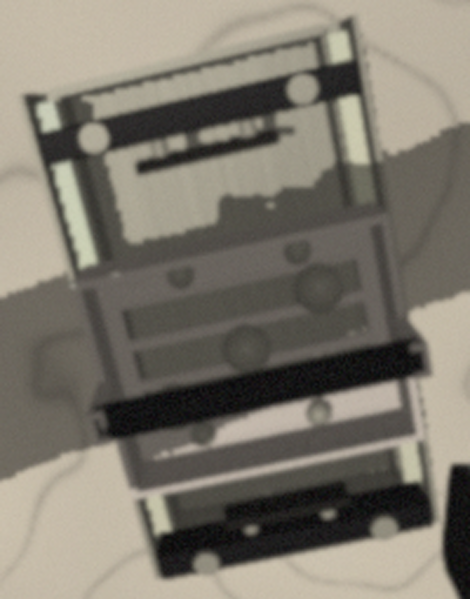

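```bash
python3 -m inch '-0.01 0.005 0.02 0 0 10;-0.02 0.01 0.04 0 0 20;-0.03 0.015 0.06 0 0 30;-0.04 0.02 0.08 0 0 40;-0.05 0.021 0.1 0 0 50;-0.057 0.021 0.12 0 0 60;-0.057 0.021 0.13 0 0 70;-0.057 0.021 0.135 0 0 77.2'; python3 -m inch '0 0 0 0 0 0;0 0 0 0 0 0'; python3 - <<'E'
from cell import viewer
import cv2
from h import *
c=viewer.calibration("wrist");im=viewer.grab_frame("wrist")[:,:,::-1]
cv2.imwrite("pics/w2.png",im)
E
```

```text
time: 1.82
tool_pos: [0.5536, 0.145, 0.1948]
eef_rot: [-3.127, 0.004, 0.249]
contact_force: [0.4, -0.4, 0.8]
gripper_width: 0.0854
gripper_force: 0.0
time: 2.08
tool_pos: [0.5549, 0.1456, 0.1964]
eef_rot: [-3.128, 0.0, 0.25]
contact_force: [-0.4, 0.6, -0.5]
gripper_width: 0.0852
gripper_force: 0.0
```

View pics/w2.png

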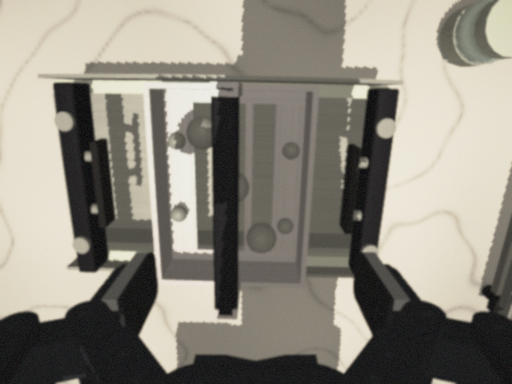

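```bash
cat >> h.py <<'E'
from scipy.spatial.transform import Rotation as Ro
def go(o,target,yaw):
    """shift (tool axes) and rotvec deg from measured pose o to target pos, vertical tool, yaw"""
    R=Ro.from_euler('xyz',o["eef_rot"]);d=R.inv().apply(np.array(target)-o["tool_pos"])
    r=(R.inv()*Ro.from_euler('xyz',[np.pi,0,yaw])).as_rotvec(degrees=True)
    return d.round(4).tolist(),r.round(2).tolist()
E
python3 - <<'E'
from cell import viewer,arm
from h import *
c=viewer.calibration("wrist");o=arm.get_obs();print(o["tool_pos"],o["eef_rot"],o["qpos"])
g=cv2.imread("pics/w2.png",0)
m=(g[100:300,205:250]<40).astype(np.uint8)
n,l,s,_=cv2.connectedComponentsWithStats(m);k=1+s[1:,4].argmax();print(s[k])
y,x=np.where(l==k);r=cv2.minAreaRect(np.c_[x+205,y+100].astype(np.float32));b=cv2.boxPoints(r);print(r)
P=plane(c,b,.142);print(P.round(4).tolist())
# centreline: rows 130..280
pts=[]
for v in range(105,295,5):
    xs=np.where(g[v,205:250]<40)[0]+205
    pts.append((xs.mean(),v))
W=plane(c,pts,.142);f=np.polyfit(W[:,0],W[:,1],1);print("yaw",np.arctan(f[0]),"y at x=.5515",np.polyval(f,.5515))
# tub lips outer edge/bars
T=plane(c,[(40,76),(400,81)],.072);print(T)
# sieve outside wall edges (z~.1 top), buffer heads
print("sieve L/R wall top", plane(c,[(152,180),(308,180)],.100).round(4).tolist())
print("buffer faces", plane(c,[(110,185),(346,190)],.08).round(4).tolist())
print("bar ends",plane(c,[(227,83),(228,314)],.142).round(4).tolist())
yaw=np.arctan(f[0]); ctr=[.5515,np.polyval(f,.5515),.16]
print(go(o,ctr,yaw))
E
```

```text
[0.55505901 0.14608885 0.1965776 ] [-3.12765724e+00  4.31061070e-06  2.51077424e-01] [0.24998998 0.40344963 0.14330325 1.31066941 0.0139354  3.14050511]
[   8    0   25  200 4004]
((225.0, 199.5), (199.0, 24.0), 90.0)
[[0.6156, 0.1875, 0.142], [0.619, 0.1743, 0.142], [0.4928, 0.144, 0.142], [0.4886, 0.1598, 0.142]]
yaw 0.2349722957907819 y at x=.5515 0.16454742170005665
[[0.59732222 0.33077561 0.072     ]
 [0.66116694 0.06248062 0.072     ]]
sieve L/R wall top [[0.5466, 0.2242, 0.1], [0.5754, 0.1134, 0.1]]
buffer faces [[0.5272, 0.262, 0.08], [0.571, 0.0774, 0.08]]
bar ends [[0.6266, 0.1819, 0.142], [0.4795, 0.1472, 0.142]]
([0.0011, -0.0183, 0.0368], [-0.8, 0.01, 0.92])
```

```bash
python3 -m inch '0 -0.005 0 0 0 -10;0 -0.01 0 0 0 -20;0 -0.018 0 0 0 -30;0 -0.018 0 0 0 -40;0 -0.018 0 0 0 -50;0 -0.018 0 0 0 -60;0 -0.018 0 0 0 -70;0 -0.018 0 0 0 -80' ; python3 -m inch '0 0 0 0 0 -10;0 0 0 0 0 -20;0 0 0 0 0 -30;0 0 0 0 0 -40;0 0 0 0 0 -50;0 0 0 0 0 -60;0 0 0 0 0 -70;0 0 0 0 0 -80'; python3 -m inch '0 0 0 0 0 -9.5;0 0 0 0 0 -18;0 0 0 0 0 -18'; python3 - <<'E'
from cell import arm
from h import *
o=arm.get_obs();print(o["tool_pos"],o["eef_rot"],o["qpos"]);print(go(o,[.553,.1648,.116],.23+np.pi))
E
```

```text
time: 3.12
tool_pos: [0.5507, 0.1643, 0.1969]
eef_rot: [-3.14, -0.014, 1.654]
contact_force: [-0.4, -0.4, 0.5]
gripper_width: 0.0853
gripper_force: 0.0
time: 4.12
tool_pos: [0.5507, 0.1643, 0.1969]
eef_rot: [3.128, -0.004, 3.051]
contact_force: [0.3, 0.2, -0.2]
gripper_width: 0.0854
gripper_force: 0.0
time: 4.5
tool_pos: [0.5507, 0.1642, 0.1969]
eef_rot: [3.128, -0.0, -2.926]
contact_force: [0.1, 0.4, -0.4]
gripper_width: 0.0854
gripper_force: 0.0
[0.55071212 0.16423939 0.19689244] [ 3.12769957e+00 -1.55424831e-04 -2.92605714e+00] [0.28250694 0.40409014 0.1450983  1.31102976 0.01387233 0.06697788]
([-0.0024, -0.0011, 0.0809], [0.8, -0.0, -0.83])
```

```bash
python3 -m inch '-0.002 -0.001 0.025 0.8 0 -0.8;-0.002 -0.001 0.05 0.8 0 -0.8;-0.002 -0.001 0.07 0.8 0 -0.8;-0.002 -0.001 0.081 0.8 0 -0.8;-0.002 -0.001 0.081 0.8 0 -0.8'; python3 - <<'E'
from cell import arm,viewer
from h import *
o=arm.get_obs();print(go(o,[.553,.1648,.116],.23+np.pi))
c=viewer.calibration("wrist");im=viewer.grab_frame("wrist")[:,:,::-1];cv2.imwrite("pics/w3.png",im)
E
```

```text
time: 5.12
tool_pos: [0.5521, 0.1643, 0.1149]
eef_rot: [-3.141, -0.002, -2.912]
contact_force: [0.2, -0.4, 0.5]
gripper_width: 0.0855
gripper_force: 0.0
([-0.001, 0.0003, -0.0011], [-0.01, -0.12, -0.02])
```

View pics/w3.png

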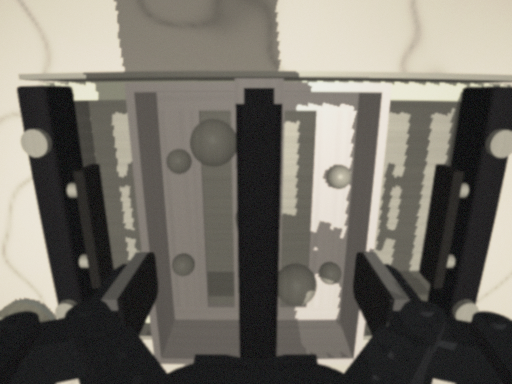

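```bash
python3 -m inch '0 0 0 0 0 0;0 0 0 0 0 0;0 0 0 0 0 0;0 0 0 0 0 0;0 0 0 0 0 0;0 0 0 0 0 0' 1 60;python3 -m inch '0 0 0 0 0 0' ; python3 - <<'E'
from cell import arm,viewer
from h import *
o=arm.get_obs();print(o["contact_force"],o["wrist_torque"])
c=viewer.calibration("wrist");print(plane(c,[(437,230),(100,230)],.08))
print("sieve outer walls z.1",plane(c,[(390,110),(127,110)],.100))
E
```

```text
time: 5.92
tool_pos: [0.5528, 0.1645, 0.116]
eef_rot: [3.141, 0.0, -2.911]
contact_force: [-0.7, 0.7, 3.4]
gripper_width: 0.0152
gripper_force: 59.5
time: 6.05
tool_pos: [0.5529, 0.1645, 0.116]
eef_rot: [3.141, 0.0, -2.911]
contact_force: [-0.2, 0.7, 4.3]
gripper_width: 0.0147
gripper_force: 59.6
[-0.23415362  0.69164992  4.267693  ] [ 0.13554442  0.28477136 -0.03045028]
[[0.53005239 0.26789556 0.08      ]
 [0.5745462  0.0780642  0.08      ]]
sieve outer walls z.1 [[0.47341999 0.21010353 0.1       ]
 [0.50112813 0.09224555 0.1       ]]
```

```bash
python3 -m inch '0 0 0.001 0 0 0;0 0 0.002 0 0 0;0 0 0.002 0 0 0;0 0 0.002 0 0 0'; python3 -m inch '0 0.006 0 0 0 0;0 0.014 0 0 0 0;0 0.022 0 0 0 0;0 0.030 0 0 0 0;0 0.034 0 0 0 0;0 0.034 0 0 0 0;0 0.034 0 0 0 0'
```

```text
time: 6.55
tool_pos: [0.5528, 0.1644, 0.1143]
eef_rot: [3.141, 0.0, -2.911]
contact_force: [-2.0, -0.1, 6.0]
gripper_width: 0.0149
gripper_force: 59.9
time: 7.42
tool_pos: [0.5461, 0.1969, 0.1145]
eef_rot: [-3.14, 0.002, -2.912]
contact_force: [-0.2, -1.6, 7.1]
gripper_width: 0.0148
gripper_force: 59.8
```

```bash
for i in 1; do python3 -m inch '0 0.003 0 0 0 0;0 0.005 0 0 0 0;0 0.005 0 0 0 0'; done; python3 -m inch '0 0.002 0 0 0 0;0 0.003 0 0 0 0;0 0.003 0 0 0 0'
```

```text
time: 7.8
tool_pos: [0.545, 0.2013, 0.1145]
eef_rot: [-3.139, 0.002, -2.912]
contact_force: [-0.2, -3.0, 6.9]
gripper_width: 0.0149
gripper_force: 59.8
time: 8.18
tool_pos: [0.5444, 0.2041, 0.1145]
eef_rot: [-3.139, 0.002, -2.912]
contact_force: [-0.1, -3.3, 6.5]
gripper_width: 0.0147
gripper_force: 59.8
```

```bash
python3 -m inch '0 0.002 0 0 0 0;0 0.003 0 0 0 0;0 0.003 0 0 0 0';  python3 -m inch '0 0.002 0 0 0 0;0 0.002 0 0 0 0;0 0.002 0 0 0 0'
```

```text
time: 8.55
tool_pos: [0.5437, 0.2069, 0.1145]
eef_rot: [-3.139, 0.002, -2.912]
contact_force: [1.6, -2.6, 5.5]
gripper_width: 0.015
gripper_force: 59.8
time: 8.93
tool_pos: [0.5435, 0.2082, 0.1145]
eef_rot: [-3.138, 0.002, -2.913]
contact_force: [0.5, -4.3, 5.7]
gripper_width: 0.015
gripper_force: 59.8
```

```bash
python3 -m inch '0 0.001 0 0 0 0;0 0.002 0 0 0 0;0 0.002 0 0 0 0;0 0.002 0 0 0 0'
```

```text
time: 9.43
tool_pos: [0.5432, 0.2091, 0.1145]
eef_rot: [-3.136, 0.002, -2.913]
contact_force: [1.6, -7.0, 5.2]
gripper_width: 0.0151
gripper_force: 59.9
```

```bash
python3 -m inch '0 0.001 0 0 0 0;0 0.002 0 0 0 0;0 0.002 0 0 0 0;0 0.002 0 0 0 0'; python3 - <<'E'
from cell import arm,viewer
from h import *
im=viewer.grab_frame("wrist")[:,:,::-1];cv2.imwrite("pics/w4.png",im)
E
```

```text
time: 9.93
tool_pos: [0.543, 0.2103, 0.1146]
eef_rot: [-3.134, 0.002, -2.914]
contact_force: [2.2, -10.0, 6.9]
gripper_width: 0.0149
gripper_force: 60.0
```

View pics/w4.png

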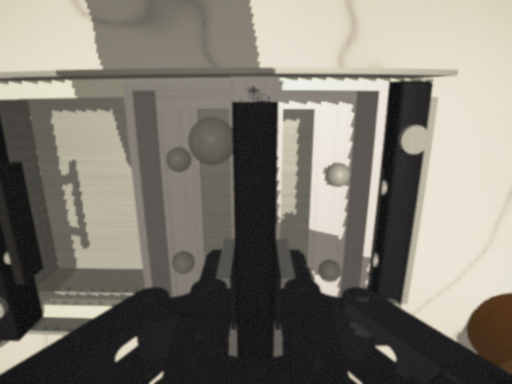

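```bash
python3 -m inch '0 -0.015 0 0 0 0;0 -0.03 0 0 0 0;0 -0.045 0 0 0 0;0 -0.06 0 0 0 0;0 -0.07 0 0 0 0;0 -0.073 0 0 0 0;0 -0.073 0 0 0 0'; python3 -m inch '0 -0.003 0 0 0 0;0 -0.003 0 0 0 0;0 -0.003 0 0 0 0'; python3 -m inch '0 -0.002 0 0 0 0;0 -0.002 0 0 0 0;0 -0.002 0 0 0 0'
```

```text
time: 10.85
tool_pos: [0.5587, 0.1433, 0.1145]
eef_rot: [3.141, 0.002, -2.911]
contact_force: [-1.3, 2.5, 5.8]
gripper_width: 0.0147
gripper_force: 59.8
time: 11.22
tool_pos: [0.5593, 0.1408, 0.1146]
eef_rot: [3.14, 0.002, -2.911]
contact_force: [-0.7, 2.8, 6.3]
gripper_width: 0.015
gripper_force: 59.8
time: 11.6
tool_pos: [0.5597, 0.1391, 0.1146]
eef_rot: [3.14, 0.002, -2.91]
contact_force: [0.1, 2.6, 6.2]
gripper_width: 0.0149
gripper_force: 59.8
```

```bash
python3 -m inch '0 -0.002 0 0 0 0;0 -0.002 0 0 0 0;0 -0.002 0 0 0 0'; python3 -m inch '0 -0.002 0 0 0 0;0 -0.002 0 0 0 0;0 -0.002 0 0 0 0';  python3 -m inch '0 -0.001 0 0 0 0;0 -0.002 0 0 0 0;0 -0.002 0 0 0 0'
```

```text
time: 11.98
tool_pos: [0.5602, 0.1372, 0.1146]
eef_rot: [3.14, 0.002, -2.91]
contact_force: [-0.1, 2.1, 6.2]
gripper_width: 0.0151
gripper_force: 59.8
time: 12.35
tool_pos: [0.5605, 0.1355, 0.1145]
eef_rot: [3.139, 0.002, -2.91]
contact_force: [-0.3, 3.8, 6.6]
gripper_width: 0.0147
gripper_force: 59.8
time: 12.72
tool_pos: [0.5608, 0.1345, 0.1146]
eef_rot: [3.138, 0.002, -2.91]
contact_force: [-1.0, 6.3, 6.0]
gripper_width: 0.015
gripper_force: 59.8
```

```bash
python3 -m inch '0 -0.001 0 0 0 0;0 -0.003 0 0 0 0;0 -0.003 0 0 0 0;0 -0.003 0 0 0 0'; python3 - <<'E'
from cell import arm,viewer
from h import *
im=viewer.grab_frame("wrist")[:,:,::-1];cv2.imwrite("pics/w5.png",im)
c=viewer.calibration("wrist")
E
```

```text
time: 13.22
tool_pos: [0.5612, 0.1327, 0.1146]
eef_rot: [3.136, 0.002, -2.909]
contact_force: [-1.5, 8.3, 6.0]
gripper_width: 0.0151
gripper_force: 59.9
```

```bash
python3 -m inch '0 0.03 0 0 0 0;0 0.06 0 0 0 0;0 0.06 0 0 0 0;0 0.03 0 0 0 0;0 0.01 0 0 0 0;0 0.04 0 0 0 0;0 0.065 0 0 0 0;0 0.065 0 0 0 0'; python3 - <<'E'
from cell import arm,viewer
from h import *
im=viewer.grab_frame("wrist")[:,:,::-1];cv2.imwrite("pics/w6.png",im)
im5=cv2.imread("pics/w5.png")
for n,i in((5,im5),(6,im)):
    h=i[80:300,130:380]; h=cv2.cvtColor(h,cv2.COLOR_BGR2GRAY)
    c=cv2.HoughCircles(cv2.medianBlur(h,3),cv2.HOUGH_GRADIENT,1,20,param1=80,param2=12,minRadius=8,maxRadius=28)
    print(n,[] if c is None else (c[0]+[130,80,0]).round().tolist())
cv2.imwrite("pics/w56.png",np.hstack([im5[70:300,110:400],im[70:300,110:400]]))
E
```

```text
time: 14.28
tool_pos: [0.5467, 0.1948, 0.1147]
eef_rot: [3.14, 0.002, -2.909]
contact_force: [0.1, 3.4, 6.8]
gripper_width: 0.0146
gripper_force: 60.5
5 [[210.0, 140.0, 23.0], [178.0, 160.0, 13.0], [186.0, 262.0, 11.0], [328.0, 270.0, 11.0], [338.0, 174.0, 11.0], [218.0, 262.0, 12.0], [354.0, 262.0, 12.0]]
6 [[212.0, 140.0, 24.0], [334.0, 254.0, 12.0], [306.0, 128.0, 27.0], [194.0, 178.0, 12.0], [294.0, 112.0, 9.0], [216.0, 260.0, 11.0]]
```

View pics/w56.png

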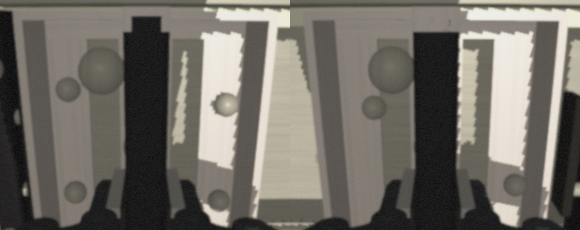

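```bash
python3 -m inch '0 -0.04 0 0 0 0;0 -0.04 0 0 0 0;0 0 0 0 0 0;0 0 0 0 0 0;0 -0.025 0 0 0 0;0 -0.045 0 0 0 0;0 -0.01 0 0 0 0;0 0 0 0 0 0'; python3 - <<'E'
from cell import arm,viewer
from h import *
im=viewer.grab_frame("wrist")[:,:,::-1];cv2.imwrite("pics/w7.png",im[70:300,110:400])
h=cv2.cvtColor(im[80:300,130:380],cv2.COLOR_BGR2GRAY)
c=cv2.HoughCircles(cv2.medianBlur(h,3),cv2.HOUGH_GRADIENT,1,20,param1=80,param2=12,minRadius=8,maxRadius=28)
print((c[0]+[130,80,0]).round().tolist())
E
```

```text
time: 15.32
tool_pos: [0.5473, 0.1924, 0.1147]
eef_rot: [-3.139, 0.002, -2.912]
contact_force: [1.1, -4.4, 6.0]
gripper_width: 0.015
gripper_force: 61.0
[[212.0, 138.0, 25.0], [256.0, 114.0, 22.0], [320.0, 258.0, 14.0]]
```

View pics/w7.png

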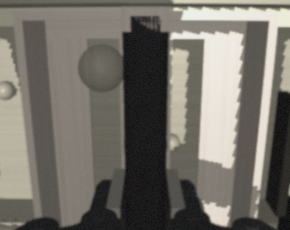

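```bash
python3 -m inch '0 -0.045 0 0 0 0;0 -0.045 0 0 0 0;0 0 0 0 0 0;0 0 0 0 0 0;0 -0.045 0 0 0 0;0 -0.01 0 0 0 0;0 -0.04 0 0 0 0;0 0 0 0 0 0';  python3 -m inch '0 0.006 0 0 0 0;0 0.01 0 0 0 0;0 0.013 0 0 0 0;0 0.016 0 0 0 0;0 0.019 0 0 0 0;0 0.022 0 0 0 0;0 0.022 0 0 0 0;0 0.022 0 0 0 0'; python3 - <<'E'
from cell import arm,viewer
from h import *
for n in("wrist","scene","side"): cv2.imwrite(f"pics/L_{n}.png",viewer.grab_frame(n)[:,:,::-1])
np.save("cL.npy",viewer.calibration("wrist"),allow_pickle=True)
E
```

```text
time: 16.38
tool_pos: [0.5487, 0.1879, 0.1147]
eef_rot: [-3.137, 0.003, -2.919]
contact_force: [2.4, -3.0, 6.4]
gripper_width: 0.015
gripper_force: 61.7
time: 17.38
tool_pos: [0.5429, 0.2107, 0.1146]
eef_rot: [-3.135, 0.002, -2.914]
contact_force: [1.4, -8.6, 8.1]
gripper_width: 0.015
gripper_force: 61.9
```

```bash
python3 -m inch '0 -0.02 0 0 0 0;0 -0.065 0 0 0 0;0 -0.065 0 0 0 0;0 -0.02 0 0 0 0;0 -0.02 0 0 0 0;0 -0.06 0 0 0 0;0 -0.07 0 0 0 0;0 -0.07 0 0 0 0';  python3 -m inch '0 -0.004 0 0 0 0;0 -0.008 0 0 0 0;0 -0.011 0 0 0 0;0 -0.014 0 0 0 0;0 -0.017 0 0 0 0;0 -0.017 0 0 0 0;0 -0.017 0 0 0 0'; python3 - <<'E'
from cell import arm,viewer
from h import *
for n in("wrist","scene","side"): cv2.imwrite(f"pics/R_{n}.png",viewer.grab_frame(n)[:,:,::-1])
c=viewer.calibration("wrist")
for f,c in(("L",np.load("cL.npy",allow_pickle=True).item()),("R",c)):
    g=cv2.imread(f"pics/{f}_wrist.png",0)
    h=cv2.HoughCircles(cv2.medianBlur(g,3),cv2.HOUGH_GRADIENT,1,14,param1=80,param2=11,minRadius=6,maxRadius=27)[0]
    for x,y,r in h:
        P=plane(c,[(x,y)],.013)[0]-[.5515,.1724,0];q=Ro.from_euler('z',-.225).apply(P)
        if abs(q[0])<.09 and abs(q[1])<.14: print(f,x.round(),y.round(),r.round(1),"tubxy",q[:2].round(3), "edge std",g[int(y)-5:int(y)+6,int(x)-5:int(x)+6].std().round(1),g[int(y),int(x)])
E
```

```text
time: 18.52
tool_pos: [0.5584, 0.1447, 0.1147]
eef_rot: [-3.14, 0.002, -2.913]
contact_force: [-0.2, -2.3, 6.4]
gripper_width: 0.0151
gripper_force: 61.8
time: 19.4
tool_pos: [0.5613, 0.1325, 0.1147]
eef_rot: [3.136, 0.002, -2.909]
contact_force: [-2.9, 8.4, 5.8]
gripper_width: 0.0149
gripper_force: 61.8
L 212.0 132.0 24.1 tubxy [-0.047  0.008] edge std 2.5 109
L 126.0 228.0 9.4 tubxy [ 0.028 -0.063] edge std 17.7 190
L 70.0 92.0 22.9 tubxy [-0.075 -0.092] edge std 33.4 227
L 90.0 160.0 9.4 tubxy [-0.025 -0.084] edge std 15.2 197
L 262.0 96.0 24.0 tubxy [-0.071  0.044] edge std 5.4 29
L 326.0 256.0 23.0 tubxy [0.052 0.096] edge std 1.4 125
L 66.0 282.0 15.6 tubxy [ 0.079 -0.121] edge std 6.1 91
L 376.0 186.0 9.6 tubxy [-0.006  0.13 ] edge std 59.8 224
L 140.0 98.0 15.8 tubxy [-0.07  -0.043] edge std 1.5 88
L 330.0 284.0 11.1 tubxy [0.078 0.101] edge std 1.6 219
L 94.0 288.0 11.8 tubxy [ 0.083 -0.096] edge std 13.1 89
L 98.0 176.0 20.7 tubxy [-0.013 -0.08 ] edge std 2.1 174
L 68.0 252.0 16.3 tubxy [ 0.05  -0.113] edge std 11.0 96
L 132.0 244.0 14.7 tubxy [ 0.042 -0.059] edge std 1.5 1
[... 663 characters left out ...]
15] edge std 22.5 98
R 334.0 264.0 26.4 tubxy [0.059 0.024] edge std 1.5 125
R 488.0 122.0 22.9 tubxy [-0.056  0.129] edge std 8.8 170
R 328.0 286.0 9.4 tubxy [0.08  0.021] edge std 1.4 219
R 446.0 194.0 14.7 tubxy [0.    0.107] edge std 13.6 97
R 354.0 262.0 13.2 tubxy [0.057 0.04 ] edge std 1.7 85
R 364.0 100.0 13.8 tubxy [-0.069  0.036] edge std 1.4 87
R 334.0 84.0 7.4 tubxy [-0.079  0.014] edge std 13.8 234
R 408.0 88.0 9.6 tubxy [-0.078  0.066] edge std 2.6 230
R 134.0 186.0 6.9 tubxy [-0.005 -0.131] edge std 32.2 122
R 286.0 134.0 9.3 tubxy [-0.044 -0.018] edge std 6.7 102
R 216.0 290.0 11.1 tubxy [ 0.084 -0.071] edge std 3.2 30
R 438.0 168.0 6.3 tubxy [-0.021  0.097] edge std 29.9 179
```

```bash
python3 -m inch '0 0.016 0 0 0 0;0 0.06 0 0 0 0;0 0.06 0 0 0 0;0 0.015 0 0 0 0;0 0.015 0 0 0 0;0 0.06 0 0 0 0;0 0.06 0 0 0 0;0 0.04 0 0 0 0'; python3 -m inch '0 0 0 0 0 0;0 0 0 0 0 0;0 0 0 0 0 0;0 0 0 0 0 0;0 0 0 0 0 0' 0; python3 -m inch '0 0 -0.03 0 0 0;0 0 -0.07 0 0 0;0 0 -0.11 0 0 0;0 0 -0.13 0 0 0;0 0 -0.13 0 0 0';  python3 - <<'E'
from cell import arm,viewer
from h import *
o=arm.get_obs()
c=viewer.calibration("wrist");im=viewer.grab_frame("wrist")[:,:,::-1];cv2.imwrite("pics/V.png",im);np.save("cV.npy",c,allow_pickle=True)
print(o["tool_pos"],o["eef_rot"])
g=cv2.cvtColor(im,cv2.COLOR_BGR2GRAY)
h=cv2.HoughCircles(cv2.medianBlur(cv2.resize(g,None,fx=2,fy=2,interpolation=2),5),cv2.HOUGH_GRADIENT,1,20,param1=70,param2=14,minRadius=10,maxRadius=34)[0]/2
for x,y,r in h:
    P=plane(c,[(x,y)],.013)[0]-[.5515,.1724,0];q=Ro.from_euler('z',-.225).apply(P)
    if abs(q[0])<.09 and abs(q[1])<.14: print(x,y,r.round(1),"tub",q[:2].round(3),g[int(y),int(x)])
# bar
m=(g<40).astype(np.uint8);n,l,s,ce=cv2.connectedComponentsWithStats(m)
for k in range(1,n):
    if s[k,4]>300: print("dark",s[k].tolist(),ce[k].round(1))
E
```

```text
time: 20.55
tool_pos: [0.5525, 0.1711, 0.1147]
eef_rot: [3.139, 0.003, -2.907]
contact_force: [0.5, 2.6, 7.1]
gripper_width: 0.015
gripper_force: 61.9
time: 21.18
tool_pos: [0.5517, 0.1683, 0.1134]
eef_rot: [-3.141, -0.001, -2.911]
contact_force: [-0.3, 0.5, 0.2]
gripper_width: 0.0854
gripper_force: 0.0
time: 21.8
tool_pos: [0.5529, 0.1686, 0.2456]
eef_rot: [3.141, 0.004, -2.911]
contact_force: [-0.4, -0.2, -0.8]
gripper_width: 0.0853
gripper_force: 0.0
[0.55291545 0.16858422 0.24555759] [ 3.14145738  0.00391328 -2.91112756]
223.75 112.75 14.2 tub [-0.051 -0.038] 97
275.25 207.25 13.3 tub [0.057 0.02 ] 99
251.25 161.75 13.3 tub [ 0.003 -0.008] 30
174.25 216.75 15.0 tub [ 0.07  -0.099] 88
305.25 222.25 13.4 tub [0.076 0.057] 100
350.25 232.75 8.4 tub [0.089 0.112] 190
166.75 176.75 6.6 tub [ 0.021 -0.105] 164
160.75 107.75 5.3 tub [-0.056 -0.106] 166
292.25 89.25 9.4 tub [-0.076  0.035] 207
350.75 159.75 7.6 tub [-0.     0.104] 139
322.75 217.75 6.8 tub [0.07  0.077] 83
274.25 116.75 5.9 tub [-0.047  0.017] 186
dark [115, 87, 46, 161, 3415] [138.2 166.3]
dark [356, 87, 47, 161, 3315] [377.9 169.3]
dark [239, 90, 21, 187, 3298] [249.4 180.5]
dark [0, 254, 512, 130, 28412] [254.5 344.9]
```

```bash
python3 - <<'E'
from h import *
c=np.load("cV.npy",allow_pickle=True).item();g=cv2.imread("pics/V.png",0)
R=np.array(c["R"]);t=np.array(c["t"])
ctr=np.array([.5525,.1688])
def rect(z,xs,ys):
    X,Y=np.meshgrid(xs,ys);a=.228
    W=np.c_[(ctr[0]+X*np.cos(a)-Y*np.sin(a)).ravel(),(ctr[1]+X*np.sin(a)+Y*np.cos(a)).ravel(),np.full(X.size,z)]
    p,_=cv2.projectPoints(W,cv2.Rodrigues(R)[0],t,K(c),np.array([c["k1"],0,0,0,0]))
    p=p.reshape(X.shape+(2,)).astype(np.float32);return cv2.remap(cv2.GaussianBlur(g,(3,3),0),p[...,0],p[...,1],1)
xs=np.arange(-.078,.079,.004)
for nm,ys in(("left",np.arange(.062,.026,-.003)),("right",np.arange(-.028,-.064,-.003))):
    print(nm)
    for y,r in zip(ys,rect(.066,xs,ys)): print("%4d"%round(y*1000)," ".join("%3d"%v for v in r))
E
```

```text
left
  62 222 218 162 162 199 202 202 199 198 199 199 199 199 200 198 200 198 197 199 196 198 196 195 196 194 196 195 195 195 193 141 114 104 105 113 110 140 152 137 132
  59 223 217 214 213 213 212 213 211 210 209 210 208 206 205 203 204 204 200 198 196 198 196 192 191 190 191 192 187 184 183 134 105 105 104 104 104 103 103 103 113
  56 222 121 107 104 108 107 104 101 104 105 105 101  98 101 102 100  97  96  97  99  96  93  92  94  95  94  90  92  92  93  85  79  79  79  80  80  79  80  79  82
  53 222  95  80  83  81  81  80  81  81  82  82  82  84  82  85  82  84  83  86  84  86  84  86  86  89  83  90  86  86  86  86  84  85  86  83  86  85  90  84  92
  50 222 120 113 172 154 166 159 135 161 140 167 146 173 142 169 149 173 147 172 155 171 155 172 158 175 159 174 161 154 125 109 108 108 108 107 108 110 145 106 105
  47 223 126 156 221 219 220 219 214 218 216 218 215 217 213 215 214 215 211 213 211 212 209 210 209 209 206 207 202 166 126 110 110 110 111 111 110 117 174 111 107
  44 223 127 135 221 222 222 222 222 221 221 220 220 219 219 218 218 217 216 214 214 214 213 213 212 211 
[... 2500 characters left out ...]
 113 113 112 112 112 113 112 112  92  89
 -55 118 117 116 118 116 116 117 117 116 116 117 115 114 115 115 115 114 113 113 114 113 113 113 112 111 112 112 111 111 111 112 112 111 111 111 112 111 112  91  89
 -58 118 117 116 115 114 114 114 114 114 114 113 114 112 112 112 112 112 112 111 109 110 111 111 110 109 109 109 109 108 109 107 107 107 107 107 108 107 107  89  88
 -61 119  96  89  89  89  88  89  89  89  89  88  89  87  87  88  87  87  85  87  86  85  86  85  84  85  85  85  83  84  84  83  82  82  83  84  83  82  81  81  85
 -64 117  86  77  78  77  77  77  78  77  78  78  78  77  77  78  77  78  79  77  78  78  77  78  77  77  77  78  78  78  78  77  78  78  78  76  77  78  78  79  79
```

```bash
python3 - <<'E'
from h import *
c=np.load("cV.npy",allow_pickle=True).item();g=cv2.imread("pics/V.png",0)
R=np.array(c["R"]);t=np.array(c["t"]);ctr=np.array([.5525,.1688])
xs=np.arange(-.078,.079,.004);ys=np.r_[np.arange(.029,.004,-.003),np.arange(-.005,-.03,-.003)]
X,Y=np.meshgrid(xs,ys);a=.228
W=np.c_[(ctr[0]+X*np.cos(a)-Y*np.sin(a)).ravel(),(ctr[1]+X*np.sin(a)+Y*np.cos(a)).ravel(),np.full(X.size,.068)]
p,_=cv2.projectPoints(W,cv2.Rodrigues(R)[0],t,K(c),np.array([c["k1"],0,0,0,0]));p=p.reshape(X.shape+(2,)).astype(np.float32)
for y,r in zip(ys,cv2.remap(cv2.GaussianBlur(g,(3,3),0),p[...,0],p[...,1],1)): print("%4d"%round(y*1000)," ".join("%3d"%v for v in r))
# handle bar at z=.142
pts=[]
for v in range(100,240,5):
    q=np.where(g[v,225:275]<45)[0]+225; pts.append((q.mean(),v))
Wb=plane(c,pts,.142);f=np.polyfit(Wb[:,0],Wb[:,1],1);print("bar yaw",np.arctan(f[0]),"y at .5525",np.polyval(f,.5525))
for n in["L","R"]:pass
# stand from side + scene: dark frame pixels
c2=None
E
```

```text
29 223 128 142 216 202 200 197 200 196 199 201 197 196 192 188 189 186 184 186 183 182 185 180 177 176 171 158 125 104  85  82  87  96  98  99 115 189 180 108 106
  26 223 128 126 189 107 106 103 103 100 100  95  92 101 101  98 101  98  95  97  95  95  96  94  95  94  94 108 138 105  89  88  82  74  73  87 108 174 180 108 106
  23 218 127 140 188  95  98 102 113 107 107 120 107 114 109 111 117 110 119 110 115 110 114 118 112 107  90 115 144 109  95  89  84  75  72  87 107 136 155 100  96
  20 144 118 154 186  95 138 169 176 168 172 175 170 172 168 167 168 167 166 165 164 162 162 161 161 143  91 118 145 128  96  90  85  75  71  88 107 112 110  89  88
  17 124 116 121 126  95 122 183 182 178 180 181 179 178 179 172 173 172 170 171 167 166 166 164 163 107  88 110 131 107  90  87  82  74  72  87 108 112 106  89  88
  14 120 115 117 112  96 118 175 178 172 181 178 178 175 175 168 171 169 170 170 168 166 165 164 162 105  89  87  87  89  87  85  79  73  73  87 107 113 106  88  88
  11 119 116 117 112 101 103 112 117 113 136 125 137 126 128 123 135 129 142 130 146 140 144 144 144 116 101  94
[... 1226 characters left out ...]
07  81  80  79  75  86 101 101  99 100  99  96  98  97  95  96  96  95  95  94  95  94  95  93  92  93  92  93  82  79  78  90 107 113 108  88  89
 -23 120 118 117  89  84  86  86  81  74  90  94  93  92  93  90  92  91  90  91  90  89  89  88  90  89  90  88  88  88  89  88  74  71  72  85 107 113 106  89  89
 -26 120 118 116  84  88  90  88  83  76  84  93  93  93  93  90  91  91  91  90  90  88  88  89  90  89  89  88  89  88  89  88  74  72  72  87 106 113 107  89  88
 -29 119 116 116  84  89  95  93  85  78  82  93  93  92  92  90  91  92  89  91  90  89  90  89  89  89  88  89  88  88  89  88  74  71  71  85 106 113 107  88  89
bar yaw 0.23523920046425953 y at .5525 0.16447677260510807
```

```bash
python3 -m inch '0 -0.003 0.04 0 0 0;0 -0.003 0.08 0 0 0;0 -0.003 0.12 0 0 0;0 -0.003 0.13 0 0 0;0 -0.003 0.13 0 0 0'; python3 - <<'E'
from cell import arm,viewer
from h import *
o=arm.get_obs();print(go(o,[.5525,.1645,.116],.23+np.pi))
c=viewer.calibration("wrist");g=cv2.cvtColor(viewer.grab_frame("wrist"),cv2.COLOR_RGB2GRAY)
pts=[]
for v in range(120,240,5):
    q=np.where(g[v,215:300]<45)[0]+215; pts.append((q.mean(),v))
Wb=plane(c,pts,.142);f=np.polyfit(Wb[:,0],Wb[:,1],1);print(np.mean(pts,0),"bar yaw",np.arctan(f[0]),"y at .5525",np.polyval(f,.5525))
# stand via scene/side: dark mask contour
for n,roi in(("scene",(160,150,80,62)),("side",(250,228,92,76))):
    im=viewer.grab_frame(n)[:,:,::-1];cv2.imwrite(f"pics/st_{n}.png",im)
E
```

```text
time: 22.48
tool_pos: [0.5517, 0.165, 0.1126]
eef_rot: [-3.141, -0.003, -2.911]
contact_force: [-0.7, 0.3, 1.5]
gripper_width: 0.0851
gripper_force: 0.0
([-0.0007, -0.0007, -0.0034], [-0.01, -0.18, 0.02])
[251.125 177.5  ] bar yaw 0.23943620690680667 y at .5525 0.1647559165653564
```

```bash
python3 -m inch '-0.001 -0.001 -0.003 0 -0.2 0;-0.001 -0.001 -0.003 0 -0.2 0;-0.001 -0.001 -0.003 0 -0.2 0;-0.001 -0.001 -0.003 0 -0.2 0;-0.001 -0.001 -0.003 0 -0.2 0;-0.001 -0.001 -0.003 0 -0.2 0;-0.001 -0.001 -0.003 0 -0.2 0' 1 80; python3 -m inch '0 0 -0.005 0 0 0;0 0 -0.012 0 0 0;0 0 -0.025 0 0 0;0 0 -0.04 0 0 0;0 0 -0.06 0 0 0;0 0 -0.08 0 0 0;0 0 -0.08 0 0 0;0 0 -0.08 0 0 0'; python3 - <<'E'
from cell import arm,viewer
from h import *
g=viewer.grab_frame("scene");s=viewer.grab_frame("side")
cv2.imwrite("pics/s1.png",g[:,:,::-1]);cv2.imwrite("pics/d1.png",s[:,:,::-1])
o=arm.get_obs();print(o["tool_pos"],o["eef_rot"],o["contact_force"],o["wrist_torque"])
E
```

```text
time: 23.5
tool_pos: [0.5537, 0.1644, 0.1169]
eef_rot: [-3.141, 0.003, -2.911]
contact_force: [-1.4, -0.6, 4.7]
gripper_width: 0.0147
gripper_force: 78.5
time: 24.5
tool_pos: [0.5531, 0.1644, 0.1962]
eef_rot: [-3.141, 0.002, -2.911]
contact_force: [0.3, -0.4, -8.0]
gripper_width: 0.0142
gripper_force: 78.1
[0.55264798 0.16424345 0.19544051] [-3.14134660e+00  6.62572094e-04 -2.91121746e+00] [ 0.71156872  1.07526807 -7.48048233] [ 0.04342539 -0.02432006 -0.03509121]
```

```bash
python3 - <<'E'
from cell import arm,viewer
from h import *
# wrist0 calibration (from start): reconstruct
cw=dict(fov_y=59.154,cx=255.146,cy=193.841,k1=-.051,R=[[1,0,-.001],[.001,-.957,.291],[-.001,-.291,-.957]],t=[-.498,-.038,.379])
print("wrist0 +y edge",plane(cw,[(235,285),(375,250)],.053).round(4).tolist())
def proj(c,W):
    return cv2.projectPoints(np.array(W,float),cv2.Rodrigues(np.array(c["R"]))[0],np.array(c["t"]),K(c),np.array([c["k1"],0,0,0,0]))[0].reshape(-1,2)
a=.2;ctr=np.array([.575,-.178])
def box(hx,hy,z):
    return [[*(ctr+[x*np.cos(a)-y*np.sin(a),x*np.sin(a)+y*np.cos(a)]),z] for x,y in((-hx,hy),(hx,hy),(hx,-hy),(-hx,-hy))]
for n in("scene","side"):
    c=viewer.calibration(n);print(n,"cam",-(np.array(c["R"]).T@np.array(c["t"])).round(3))
    print(" top",proj(c,box(.086,.07,.053)).round(0).tolist());print(" bot",proj(c,box(.086,.07,0)).round(0).tolist())
g=cv2.imread("pics/side0.png",0)[228:304,248:344]
s=" .:-=+*#%@"
for r in g[::2]: print("".join(s[min(9,v*10//256)] for v in r))
g=cv2.imread("pics/scene0.png",0)[150:216,158:244]
for r in g[::2]: print("".join(s[min(9,v*10//256)] for v in r))
E
```

```text
wrist0 +y edge [[0.4763, -0.1266, 0.053], [0.624, -0.0851, 0.053]]
scene cam [1.105 0.878 1.123]
 top [[235.0, 177.0], [195.0, 205.0], [166.0, 184.0], [205.0, 158.0]]
 bot [[235.0, 189.0], [197.0, 217.0], [168.0, 195.0], [207.0, 170.0]]
side cam [ 0.375 -0.727  0.977]
 top [[257.0, 244.0], [312.0, 226.0], [335.0, 265.0], [277.0, 287.0]]
 bot [[257.0, 254.0], [311.0, 237.0], [333.0, 275.0], [276.0, 296.0]]<stdin>:16: RuntimeWarning: overflow encountered in scalar multiply
Traceback (most recent call last):
OverflowError: Python integer 256 out of bounds for uint8
```

```bash
python3 -m inch '0.004 -0.015 -0.012 0 0 0;0.01 -0.04 -0.03 0 0 0;0.017 -0.07 -0.05 0 0 0;0.025 -0.1 -0.07 0 0 0;0.032 -0.125 -0.09 0 0 0;0.036 -0.14 -0.1 0 0 0;0.036 -0.14 -0.1 0 0 0;0.036 -0.14 -0.1 0 0 0'; python3 - <<'E'
from cell import arm,viewer
from h import *
c=viewer.calibration("wrist");im=viewer.grab_frame("wrist");cv2.imwrite("pics/w9.png",im[:,:,::-1]);np.save("c9.npy",c,allow_pickle=True)
g=cv2.cvtColor(im,cv2.COLOR_RGB2GRAY)
xs=np.arange(.45,.70,.004)
ys=np.arange(-.06,-.29,-.006)
X,Y=np.meshgrid(xs,ys)
W=np.c_[X.ravel(),Y.ravel(),np.full(X.size,.053)]
p=cv2.projectPoints(W,cv2.Rodrigues(np.array(c["R"]))[0],np.array(c["t"]),K(c),np.array([c["k1"],0,0,0,0]))[0].reshape(X.shape+(2,)).astype(np.float32)
r=cv2.remap(g,p[...,0],p[...,1],1,borderValue=255).astype(int)
s="@%#*+=-:. "
for y,q in zip(ys,r): print("%4d"%round(y*1000),"".join(s[v*10//256] for v in q))
E
```

```text
time: 25.6
tool_pos: [0.5497, 0.0204, 0.2955]
eef_rot: [3.141, 0.001, -2.911]
contact_force: [0.0, -0.1, -6.6]
gripper_width: 0.0144
gripper_force: 78.5
 -60 ........========+*****+=====+++++====.................=+++++***
 -66 ........:==============++=::-:-:....................:-=********
 -72 .........====+=- .............................:=+**************
 -78 .........==+=+=:        ................:=+********************
 -84 .........:===+=-    .  ...........-++**********************+==+
 -90 ..........=====-.  ........:-+***********************+-:......:
 -96 ........... .=+=-....:=+**********************+=-:.............
-102 :.......... .=++*+**********************+=:...........         
-108 ::.......::  -*******************++-:.........:..              
-114 .:......::....*************+=-:.........-+*##+==:              
-120 .::.....::-:..+*******=:..........::::.:#%%%#+==-.             
-126 .::...=*****. :+=:..........::::........*%%%%*===.           ..
-132 ::...#%%%%**:.........::.........       :%%%%#+==:         ....
-138 :....#%*====-...:............. .        .#%%%
[... 979 characters left out ...]
===#@
-228 ........:**%%%%*=--=======++**###*+=--------==*##%#+==-...===+%
-234 .........+*#%%%#===+++*###*+=--------==***#####***:.-==...-===%
-240 .........=**%%%%###**+=-------==+**#####***+++++++=........===*
-246 .........-**%%%%+-------=+**######**+++++++++++++++=.......:===
-252 :.......::+*#%%%*=+**######**++++++++++++++++==-::..........:==
-258 ::.....::.=**%######***+++++++++++++++==--:..................:=
-264 :::....::.-**=-*+++++++++++++++==-:.........::.................
-270 ::.......::++::++++++++++=-:...................................
-276 ...........-...=++==-:........                                 
-282                                                                
-288
```

```bash
cat > rc.py <<'E'
from cell import viewer
from h import *
def rect(c,g,z,xs,ys,ctr=(.575,-.178),a=.22):
    X,Y=np.meshgrid(xs,ys)
    W=np.c_[(ctr[0]+X*np.cos(a)-Y*np.sin(a)).ravel(),(ctr[1]+X*np.sin(a)+Y*np.cos(a)).ravel(),np.full(X.size,z)]
    p=cv2.projectPoints(W,cv2.Rodrigues(np.array(c["R"]))[0],np.array(c["t"]),K(c),np.array([c["k1"],0,0,0,0]))[0].reshape(X.shape+(2,)).astype(np.float32)
    return cv2.remap(g,p[...,0],p[...,1],1,borderValue=255).astype(int)
E
python3 - <<'E'
from rc import *
c9=np.load("c9.npy",allow_pickle=True).item()
cw=dict(fov_y=59.154,cx=255.146,cy=193.841,k1=-.051,R=[[1,0,-.001],[.001,-.957,.291],[-.001,-.291,-.957]],t=[-.498,-.038,.379])
G={n:(c,cv2.imread(f"pics/{f}.png",0)) for n,c,f in(("scene",viewer.calibration("scene"),"scene0"),("side",viewer.calibration("side"),"side0"),("w9",c9,"w9"),("w0",cw,"wrist0"))}
t=np.arange(-.110,.111,.004)
print("pos       "," ".join("%4d"%round(v*1000) for v in t))
for n in G:
    c,g=G[n]
    if n!="w0":
      for y in(-.03,-.015,.0,.015): print(n,"x-prof y=%3d"%(y*1000)," ".join("%3d"%v for v in rect(c,g,.053,t,[y])[0]))
    for x in((-.04,-.02,.0,.02,.04) if n!="w0" else (-.06,-.03,0,.03)): print(n,"y-prof x=%3d"%(x*1000)," ".join("%3d"%v for v in rect(c,g,.053,[x],t)[:,0]))
E
```

```text
pos        -110 -106 -102  -98  -94  -90  -86  -82  -78  -74  -70  -66  -62  -58  -54  -50  -46  -42  -38  -34  -30  -26  -22  -18  -14  -10   -6   -2    2    6   10   14   18   22   26   30   34   38   42   46   50   54   58   62   66   70   74   78   82   86   90   94   98  102  106  110
scene x-prof y=-30 155 143 122  97  83  77  69  59  45  32  24  20  18  15  15  23  38  60  83  98 107 110 114 112 111 115 114 111 113 110 107 110 114 112 113 117 116 115 118 116 110 109 115 120  95  58  51  67  66  49  30  21  32  51  72  81
scene x-prof y=-15 158 147 125  99  83  78  72  62  46  31  23  20  16  21  38  62  76  81  98 133 162 172 173 173 175 174 174 175 174 171 167 165 167 169 170 171 171 172 171 170 168 167 166 163 139  96  63  70  65  51  34  43  68  81  85  85
scene x-prof y=  0 159 148 124  98  83  77  70  59  44  31  24  19  17  21  36  61  77  84  96 125 154 168 172 173 173 174 175 175 176 176 177 177 177 177 178 178 178 179 179 178 179 179 177 168 140  92  65  73  67  50  33  43  67  82  85  85
scene x-prof y= 15 159 148 125  97  83  77  70  59  45  32  24  20  18  22  40  
[... 5975 characters left out ...]
 255 255 255 255 255 255 114  21  18  17  17  22  16  23  19  14  17  29  90  98  99 129 173 176 179 181 182 180 181 181 180 180 181 180 178 169 168 176 177 178 175 136  66  58  72  59  83  95 135 173 173 171 169 157 163
w0 y-prof x=  0 255 255 255 255 255 233  17  22  15  13  19  17  49  57  80 125 119  65  58  94  99 101 157 172 168 181 181 182 181 182 183 183 183 183 183 182 182 181 181 180 180 177 134  62  58  72  60  80  97 126 177 175 176 175 176 174
w0 y-prof x= 30 255 255 255 255  20  19  19  21  21  19  23  19  19  24  66 119 118  63  57  95  98 101 156 178 178 178 165 170 178 181 181 182 182 181 183 182 181 182 180 184 181 177 131  61  57  71  59  85  99 122 178 177 178 178 177 177
```

```bash
python3 - <<'E'
from cell import arm
from h import *
o=arm.get_obs();print(go(o,[.5672,-.1934,.16],.225+np.pi))
E
```

```text
([0.032, -0.2125, 0.1352], [0.05, 0.06, 0.36])
```

```bash
python3 -m inch '0.003 -0.015 0.005 0 0 0;0.008 -0.045 0.015 0 0 0;0.013 -0.08 0.035 0 0 0;0.018 -0.115 0.06 0 0 0;0.023 -0.15 0.085 0 0 0;0.028 -0.185 0.11 0 0 0.3;0.031 -0.205 0.128 0 0 0.3;0.032 -0.2125 0.135 0 0 0.3'; python3 -m inch '0 0 0 0 0 0;0 0 0 0 0 0';  python3 - <<'E'
from rc import *
from cell import arm
o=arm.get_obs();print(o["tool_pos"],o["eef_rot"],go(o,[.5672,-.1934,.11],.22+np.pi))
t=np.arange(-.100,.101,.004)
c=viewer.calibration("wrist");im=viewer.grab_frame("wrist");g=cv2.cvtColor(im,cv2.COLOR_RGB2GRAY);cv2.imwrite("pics/w10.png",im[:,:,::-1])
print("pos "," ".join("%3d"%round(v*1000) for v in t))
P=o["tool_pos"][:2];z=o["tool_pos"][2]
for x in(.04,.055,.07,.078,.085): print("sieve walltop y-prof",x," ".join("%3d"%v for v in rect(c,g,z-.016,[x],t,P,.225)[:,0]))
for y in(-.05,-.03,.03,.05): print("walltop x-prof",y," ".join("%3d"%v for v in rect(c,g,z-.016,t,[y],P,.225)[0]))
for y in(-.003,.003): print("bar x-prof",y," ".join("%3d"%v for v in rect(c,g,z+.026,t,[y],P,.225)[0]))
for x in(.05,.085): print("stand y-prof",x," ".join("%3d"%v for v in rect(c,g,.053,[x],t,(.5672,-.1934),.22)[:,0]))
for y in(-.06,-.0,.06): print("stand x-prof",y," ".join("%3d"%v for v in rect(c,g,.053,t,[y],(.5672,-.1934),.22)[0]))
E
```

```text
time: 26.65
tool_pos: [0.5668, -0.1948, 0.1594]
eef_rot: [3.14, 0.0, -2.917]
contact_force: [-0.2, 0.7, -7.2]
gripper_width: 0.0144
gripper_force: 78.6
time: 26.9
tool_pos: [0.5686, -0.1932, 0.1626]
eef_rot: [-3.141, 0.005, -2.915]
contact_force: [0.3, -0.1, -7.0]
gripper_width: 0.0144
gripper_force: 78.6
[ 0.56856232 -0.19321214  0.16256883] [-3.14110692  0.00475374 -2.91496331] ([0.0016, 0.0001, 0.0526], [-0.03, 0.27, 0.38])
pos  -100 -96 -92 -88 -84 -80 -76 -72 -68 -64 -60 -56 -52 -48 -44 -40 -36 -32 -28 -24 -20 -16 -12  -8  -4   0   4   8  12  16  20  24  28  32  36  40  44  48  52  56  60  64  68  72  76  80  84  88  92  96 100
sieve walltop y-prof 0.04 204 204 206 207 208 133  29  27  29  24  30  27  28  27  26  25  26  30  21  24  20  19  31  18  26  24  27  27  26  27  28  26  27  26  22  27  25  23  28  26  21  26  26  22  27  61 213 217 215 214 212
sieve walltop y-prof 0.055  35  29  28  30  29  32  32  34  36  28  30  32  30  31  21  26  22  28  18  24  27  25  88  21  26  27  22  19  84  28  26  20  24  29  26  24  24  27  33  31  29  31  29  25  23  29  27  26  23  25  2
[... 2446 characters left out ...]
2 111  77  78  77  79 114 182 219
stand x-prof -0.06 199 193 195  90  93 146 223 124 118 194 221 221 221 220 220 220 220 218 218 218 217 217 217 216 215 215 215 215 214 215 214 213 211 211 135 115 116 116 114 115 114 114 113 123 178 172 113 114 111  44  25
stand x-prof -0.0 209 211 202 105 106 227 121  50  93  50  46  49  45  46  44  47  47  47  48  46  48  44  45  45  42  46  40  27  28  28  26  25  25  27  25  16  27  25  22  25  24  27  23  21  23  27  23  22  24  20  18
stand x-prof 0.06 102 102 106  73  69 116 120 117 120 117 116 117 115 116 116 116 117 118 115 117 115 116 116 116 115 115 116 115 115 115 115 115 113 115 115 114 115 115 114 116 116 115 114 113 114 114 112 112 102  26  23
```

```bash
python3 -m inch '0.001 0 0.012 0 0.2 0.3;0.001 0 0.025 0 0.2 0.3;0.001 0 0.038 0 0.2 0.3;0.001 0 0.05 0 0.2 0.3;0.001 0 0.055 0 0.2 0.3;0.001 0 0.055 0 0.2 0.3'; python3 -m inch '0 0 0.004 0 0 0;0 0 0.008 0 0 0;0 0 0.01 0 0 0;0 0 0.01 0 0 0'
```

```text
time: 27.7
tool_pos: [0.5667, -0.1944, 0.1058]
eef_rot: [3.141, -0.002, -2.922]
contact_force: [-0.7, 0.0, -6.5]
gripper_width: 0.0147
gripper_force: 78.6
time: 28.2
tool_pos: [0.5668, -0.1944, 0.0962]
eef_rot: [3.141, -0.001, -2.922]
contact_force: [0.3, 0.2, -6.6]
gripper_width: 0.0146
gripper_force: 78.6
```

Underside is now near z = 0.040, inside the lips with no contact; continue down.

```bash
python3 -m inch '0 0 0.002 0 0 0;0 0 0.004 0 0 0;0 0 0.006 0 0 0;0 0 0.006 0 0 0'; python3 -m inch '0 0 0.001 0 0 0;0 0 0.002 0 0 0;0 0 0.003 0 0 0;0 0 0.003 0 0 0'
```

```text
time: 28.7
tool_pos: [0.5668, -0.1944, 0.0901]
eef_rot: [3.141, -0.001, -2.922]
contact_force: [-0.1, 0.0, -6.1]
gripper_width: 0.0143
gripper_force: 78.6
time: 29.2
tool_pos: [0.5669, -0.1944, 0.0873]
eef_rot: [3.142, -0.001, -2.922]
contact_force: [-0.7, -0.2, -7.3]
gripper_width: 0.0143
gripper_force: 78.6
```

```bash
python3 -m inch '0 0 0.001 0 0 0;0 0 0.002 0 0 0;0 0 0.002 0 0 0;0 0 0.002 0 0 0'; python3 -m inch '0 0 0.001 0 0 0;0 0 0.002 0 0 0;0 0 0.002 0 0 0;0 0 0.002 0 0 0'
```

```text
time: 29.7
tool_pos: [0.5671, -0.1945, 0.0869]
eef_rot: [-3.141, 0.0, -2.922]
contact_force: [-5.4, 0.8, 5.8]
gripper_width: 0.0146
gripper_force: 80.4
time: 30.2
tool_pos: [0.5671, -0.1945, 0.0869]
eef_rot: [-3.14, 0.001, -2.922]
contact_force: [-8.5, 3.1, 15.7]
gripper_width: 0.0143
gripper_force: 81.7
```

```bash
python3 -m inch '0 0 -0.002 0 0 0;0 0 -0.003 0 0 0;0 0 -0.003 0 0 0'; python3 -m inch '0 0 0 0 0 0;0 0 0 0 0 0;0 0 0 0 0 0;0 0 0 0 0 0;0 0 0 0 0 0;0 0 0 0 0 0' 0; python3 -m inch '0 0 -0.02 0 0 0;0 0 -0.05 0 0 0;0 0 -0.08 0 0 0;0 0 -0.11 0 0 0;0 0 -0.13 0 0 0;0 0 -0.13 0 0 0;0 0 -0.13 0 0 0'; python3 - <<'E'
from rc import *
from cell import arm
o=arm.get_obs();c=viewer.calibration("wrist");im=viewer.grab_frame("wrist");g=cv2.cvtColor(im,cv2.COLOR_RGB2GRAY);cv2.imwrite("pics/w11.png",im[:,:,::-1]);P=(.5672,-.1934)
print(o["tool_pos"])
t=np.arange(-.100,.101,.004);print("pos "," ".join("%3d"%round(v*1000) for v in t))
for x in(-.05,-.03,.03): print("lip  y",x," ".join("%3d"%v for v in rect(c,g,.053,[x],t,P,.22)[:,0]))
for x in(-.05,-.03,.03): print("wall y",x," ".join("%3d"%v for v in rect(c,g,.070,[x],t,P,.22)[:,0]))
for x in(-.05,-.03,.0,.03): print("bar  y",x," ".join("%3d"%v for v in rect(c,g,.112,[x],t,P,.22)[:,0]))
print("bar x"," ".join("%3d"%v for v in rect(c,g,.112,t,[0],P,.22)[0]))
for y in(-.03,.03): print("lip x",y," ".join("%3d"%v for v in rect(c,g,.053,t,[y],P,.22)[0]))
for y in(-.03,.03): print("wall x",y," ".join("%3d"%v for v in rect(c,g,.07,t,[y],P,.22)[0]))
h=cv2.HoughCircles(cv2.medianBlur(cv2.resize(g,None,fx=2,fy=2),5),cv2.HOUGH_GRADIENT,1,20,param1=70,param2=16,minRadius=14,maxRadius=34)[0]/2
for x,y,r in h:
    q=Ro.from_euler('z',-.22).apply(plane(c,[(x,y)],.042)[0]-[*P,0])
    if abs(q[0])<.075 and abs(q[1])<.06: print("ball",q[:2].round(3),r)
E
```

```text
time: 30.58
tool_pos: [0.567, -0.1945, 0.0869]
eef_rot: [-3.141, -0.0, -2.922]
contact_force: [-4.7, 1.2, 4.9]
gripper_width: 0.0144
gripper_force: 80.4
time: 31.32
tool_pos: [0.567, -0.1945, 0.0864]
eef_rot: [-3.141, -0.001, -2.922]
contact_force: [0.2, 0.4, -0.3]
gripper_width: 0.0853
gripper_force: 0.0
time: 32.2
tool_pos: [0.5665, -0.1942, 0.2153]
eef_rot: [3.141, -0.002, -2.922]
contact_force: [-0.6, 0.0, -0.1]
gripper_width: 0.0856
gripper_force: 0.0
[ 0.56652344 -0.19423052  0.21529925]
pos  -100 -96 -92 -88 -84 -80 -76 -72 -68 -64 -60 -56 -52 -48 -44 -40 -36 -32 -28 -24 -20 -16 -12  -8  -4   0   4   8  12  16  20  24  28  32  36  40  44  48  52  56  60  64  68  72  76  80  84  88  92  96 100
lip  y -0.05 186 183 173 183 187 187 188 131  93 158 135  69 184 191 191 191 176 102 113 120 113  93 156  34  35  37  41  85 187 104 101 101  99  96  99 100 100  99  84  66  99  68  66  72  94  96  95  98  97  96  97
lip  y -0.03 184 187 189 189 189 190 190 128  93 159 136  73 182 189 189 188 186 163 190 191 191 191 180  38  36  37  38  43  98 101 104 102 102  98 100  99  98  96  83  67  
[... 2223 characters left out ...]
 89  75 144 112  97  97  96  94  96  95  97  96  97  97  95  97  96  97  93  93  90  93  94  96  98  94  96  85  68  72  75  70  72  95  95  71  92  94  84  74  74  73  80  92  74 177 189 189
wall x -0.03 182 181 179 100  75 107 165 101 174 112 125 120 106 130 150 153 155 155 154 154 152 150 149 153 152 150 149 148 144 145  99  93  91  91  95  94  82  95  98  87  75  77  74  84  86  75 101 102 102 103 102
wall x 0.03 159 149 149 107  76  99  98 101  99  99  97  98  97  99  98  99  96  98  97  97  96  95  96  95  95  96  95  96  95  85  68  71  71  72  95  95  88  94  95  85  73  76  73  85  85  94 188 191 189 189 190
ball [0.035 0.024] 13.3
ball [-0.056 -0.024] 14.4
ball [-0.01  -0.001] 13.7
```

```bash
python3 -c "
from cell import arm
print(arm.close_job())"
```

```text
the job is handed in; nothing more can be done
None
```

I ran the full sequence and handed the job in at about 32 s of the 72 s allowed: four nudges (left, right, left, right), each about 3–4 mm by force and travel; the sieve then checked clear of small balls before lifting, though I positively saw only some of them in the tub; it now sits centred and released in the stand with all three large balls, and no verdict came back.

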